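# Uncap the stock bottle of unknown thread

### The job

Press the cap of the left-hand bottle down firmly, with about 15 N for half a second, to be sure that it is fully seated, then unscrew it; nobody knows whether its thread is ordinary or reverse, so try it a little one way, and if the bottle starts to turn in its cup with the cap, stop and go the other way. Lift the freed cap straight up, a good 5 cm clear of the neck, and finish while still holding it there in the gripper, level and still above the open bottle. Leave the other bottle and the small things around alone.

Things in the scene. Friction and masses are not known exactly. Their poses are not given: they have to be found in the camera images.
- stand_a: Round wooden cup, 88 mm across and 22 mm high, fixed to the dresser top; origin at the centre of its underside, z up. One of the two capped bottles stands in it: amber glass, 64 mm across, paper label towards the cup's -x at joint value 0. Which cup is the left one (greater y) changes from start to start.
- bottle_a (a joint): Turn of the bottle in cup stand_a about its upright axis, rad, 0 at the start, positive anticlockwise seen from above. It cannot lift out; it stays put until the cap, turned against the end of its thread, passes about 0.3 N m to it, then slips round with the cap.
- mouth_a (a point): Centre of the top (rim) of the neck of the bottle in cup stand_a, on which the cap rests, 122 mm above the dresser top, z up; turns with the bottle. Neck 24 mm across, with thread lugs out to 38 mm across; beside the cap the glass shoulder lies about 12 mm below the cap's lower edge.
- cap_a_center (a point): Centre (half-way up) of the round black ribbed screw cap of the bottle in cup stand_a: 46 mm across, 31 mm high, about 50 g, its top 127 mm above the dresser top when seated; axes along the bottle's at the start, z up. One of the two caps has an ordinary thread, the other a reverse one; they look alike.
- cap_a: The same cap; origin at the centre of its underside. Quick two-lug thread: turned the loosening way it runs lightly and does not rise by itself; after 50 degrees it is free and lifts straight off (best at 60 to 80 degrees; a stop comes at about 130). Turned the other way it stops within 3 degrees. Which way it loosens is not told.
- stand_b: Round wooden cup, 88 mm across and 22 mm high, fixed to the dresser top; origin at the centre of its underside, z up. One of the two capped bottles stands in it: amber glass, 64 mm across, paper label towards the cup's -x at joint value 0. Which cup is the left one (greater y) changes from start to start.
- bottle_b (a joint): Turn of the bottle in cup stand_b about its upright axis, rad, 0 at the start, positive anticlockwise seen from above. It cannot lift out; it stays put until the cap, turned against the end of its thread, passes about 0.3 N m to it, then slips round with the cap.
- mouth_b (a point): Centre of the top (rim) of the neck of the bottle in cup stand_b, on which the cap rests, 122 mm above the dresser top, z up; turns with the bottle. Neck 24 mm across, with thread lugs out to 38 mm across; beside the cap the glass shoulder lies about 12 mm below the cap's lower edge.
- cap_b_center (a point): Centre (half-way up) of the round black ribbed screw cap of the bottle in cup stand_b: 46 mm across, 31 mm high, about 50 g, its top 127 mm above the dresser top when seated; axes along the bottle's at the start, z up. One of the two caps has an ordinary thread, the other a reverse one; they look alike.
- cap_b: The same cap; origin at the centre of its underside. Quick two-lug thread: turned the loosening way it runs lightly and does not rise by itself; after 50 degrees it is free and lifts straight off (best at 60 to 80 degrees; a stop comes at about 130). Turned the other way it stops within 3 degrees. Which way it loosens is not told.
- salve_tin0: Bystander: low round tin, 53 mm across, 22 mm high, between the cups; origin at the centre of its underside.
- crystal_jade: Bystander: standing pointed green crystal, 36x32x69 mm, at the left; origin at the centre of its underside.
- tealight0: Bystander: tealight in a metal cup, 40 mm across, 21 mm high, at the right; origin at the centre of its underside.
Mind the look-alikes: they are no part of the job. Leave any green or yellow look-alike of the stand_a alone. Leave any pink or yellow look-alike of the stand_b alone.

How it is judged:
On the way, in this order (a step that is already met when the one before it is completed fails the run):
1. the left bottle's cap is pressed down onto its neck (more than 8 N) while it sits home (((world y of stand_a above 0 m and contact force between cap_a and bottle_a_c0 above 8 N and z of cap_a_center in the frame of mouth_a below -0.006 m and angle between the x axis of cap_a_center and the x axis of mouth_a, either way round below 0.3 rad) or (world y of stand_b above 0 m and contact force between cap_b and bottle_b_c0 above 8 N and z of cap_b_center in the frame of mouth_b below -0.006 m and angle between the x axis of cap_b_center and the x axis of mouth_b, either way round below 0.3 rad))), for 0.3 s.
2. the cap is unscrewed: turned at least 40 degrees on its neck, not yet lifted (((world y of stand_a above 0 m and angle between the x axis of cap_a_center and the x axis of mouth_a, either way round above 0.7 rad and z of cap_a_center in the frame of mouth_a below -0.006 m) or (world y of stand_b above 0 m and angle between the x axis of cap_b_center and the x axis of mouth_b, either way round above 0.7 rad and z of cap_b_center in the frame of mouth_b below -0.006 m))), for 0.04 s.
At the end, for the whole second after the job is handed in: The left bottle's cap is held in the fingers, touching neither bottle nor cup, its centre at least 50 mm above the neck's top and within 40 mm of the bottle's axis, tilted less than 17 degrees and still (under 30 mm/s); the other cap is on its bottle (((world y of stand_a above 0 m and contact force between the fingers and cap_a above 1 N and contact force between cap_a and stand_a below 0.05 N and z of cap_a_center in the frame of mouth_a above 0.05 m and horizontal distance between cap_a_center and mouth_a below 0.04 m and angle between cap_a_center's own z axis and vertical below 0.3 rad and linear speed of cap_a below 0.03 m/s and z of cap_b_center in the frame of mouth_b below -0.006 m) or (world y of stand_b above 0 m and contact force between the fingers and cap_b above 1 N and contact force between cap_b and stand_b below 0.05 N and z of cap_b_center in the frame of mouth_b above 0.05 m and horizontal distance between cap_b_center and mouth_b below 0.04 m and angle between cap_b_center's own z axis and vertical below 0.3 rad and linear speed of cap_b below 0.03 m/s and z of cap_a_center in the frame of mouth_a below -0.006 m))); the arm keeps its last pose, push and grip.
It fails at once if a bottle is dragged round in its cup by more than 35 degrees (value of joint any of bottle_a, bottle_b above 0.6 rad or value of joint any of bottle_a, bottle_b below -0.6 rad).
It fails at once if the right-hand bottle's cap is shifted by more than 10 mm or turned more than 20 degrees ((world y of stand_a above 0 m and (distance of cap_b_center from where it was at the start of the episode above 0.01 m or angle between the x axis of cap_b_center and the x axis of stand_b, either way round above 0.35 rad)) or (world y of stand_b above 0 m and (distance of cap_a_center from where it was at the start of the episode above 0.01 m or angle between the x axis of cap_a_center and the x axis of stand_a, either way round above 0.35 rad))).
It fails at once if a bystander is moved by more than 30 mm (distance of any of salve_tin0, crystal_jade, tealight0 from where it was at the start of the episode above 0.03 m).
It also fails if it takes over 48 s, if anything falls off the work surface, if the arm or the gripper's body presses on something with over 40 N, if the wrist force passes 120 N, or if a joint passes its speed limit or range.

### The arm

A 6-joint arm with a two-finger parallel gripper is mounted at the origin on a cart in front of the work surface, level with it; the furniture and walls round the work are solid. World frame = base frame: x ahead of the robot, y to its left, z up, the work surface at z = 0. Lengths are in m, angles in rad, forces in N, time in s.
With the tool pointing down it reaches from about 0.375 to 0.9 m from the base axis. Payload 3.1 kg.
Tool frame: the origin (TCP) lies between the finger pads; the fingertips stand 17 mm ahead of it and the grasp point (between the pads) lies 2 mm behind it (robot.nose_length is the distance from the TCP to the fingertips, in m); z points along the fingers, y is the line along which they close (so a half turn about z gives the same grasp; the last joint's range is limited). The gripper opens to 87 mm and grips with 3 to 60 N. Pads are 19 mm wide; open, the fingers measure 117 mm over their backs; the gripper's body (75 mm by 190 mm) begins 51 mm behind the grasp point.
Start: joints at [1.133, 0.527, 1.433, -0, 1.181, -0.178], TCP at [0.161, 0.604, 0.24] pointing down, gripper open.
Joint ranges: [-3.08, 3.08], [-0.75, 2.2], [0.22, 2.44], [-1.43, 4.57], [0, 2.65], [-2.85, 2.85]. Speed limits (rad/s): [2.79, 2.79, 3.14, 3.14, 3.14, 3.14].

### API

Orientations are given as a unit quaternion [x, y, z, w].
In Python, from rig import robot, cams gives the robot as it stands.
- The arm moves only by the shell command python3 -m pendant 'ROWS' [FORCE]. ROWS is JSON, a list of rows, each an object with "jaw": the opening, from 0 (shut) to 1 (fully open); "linear": the shift along the tool's x, y, z in cm, a list of three; "twist": the turn about the tool's z in degrees. A call has 1 to 12 rows; each row shifts and turns the commanded pose from where the row before left it, along the tool's axes as they then stand; what a row does not reach is not made up. A row lasts 1/12 s, in which the tool goes at most 41.7 mm and 7.16 degrees, less where a joint would pass 70% of its speed; a pose out of reach is approached as far as the arm can. A call is refused whole if a number of a shift passes 4.17 or a number of a turn 7.16, either way. A call with a gripper value outside its range is refused whole. The fingers move at their own pace and stop on an object; FORCE is the grip in N (left out, the last holds). Time passes only in rows, so rows that do not move let the fingers close. It gives the time, the measured TCP pose, the force, the opening and the grip force at its end, in the units of the state.
- robot.get_obs(): the state, without advancing time (a new reading comes with each control period).
- cams.camera(name): name is "scene" or "top"; returns a dict with "color" (480x640x3 uint8, blue, green, red), "depth" (480x640 float32, m along the optical axis (not along the pixel's ray), 0 where there is no reading), "fov_y" (degrees; the focal length in pixels is half the picture's height over the tangent of half this angle, whatever the lens; pixels are square), "cx", "cy" (the principal point, pixels), "view" (4x4, takes a point from world to camera coordinates). Camera axes: x right, y down, z forward; pixel columns grow to the right and rows downward; lengths in m; the calibration is good to about 2 mm. A picture is of the moment at which its call begins.
- robot.hand_in(): hands the job in; it is judged then, once.
The state is a dict: "time": time; "q": joint angles; "joint_velocities": joint speeds; "joint_torque": joint torques, N m; "position": TCP position; "tool_rot": TCP orientation; "ft_force": force on the tool from outside, world axes, zero at the start; "moment": the same for the moment, N m; "grip_width": finger opening in m; "grip_force": force on a finger pad.
Only numpy, scipy, OpenCV 4.12 (cv2) and the standard library are available. Lean on these libraries where they do the work, as an engineer would, in place of code of your own. Each camera call takes 0.05 s, during which the arm holds its last target. There are 200 camera calls.

## Working session

There is one attempt and no reset: what is moved stays moved. The work goes in short steps, Python scripts to look and compute and a shell command to move; the robot and the scene stay as the last step left them, time stands still between calls to the robot, and variables do not carry over. Pictures are saved under pics/ and viewed, at most 10 in all, crops included, and the job is handed in when it is done.

```bash
mkdir -p pics
cat > h.py <<'E'
import numpy as np,cv2
from rig import robot,cams
def world(c,u,v):
    f=240/np.tan(np.radians(c["fov_y"]/2)); d=c["depth"][int(v),int(u)]
    p=np.array([(u-c["cx"])*d/f,(v-c["cy"])*d/f,d,1]); return (np.linalg.inv(c["view"])@p)[:3]
E
python3 - <<'E'
from h import *
for n in("scene","top"):
    c=cams.camera(n); cv2.imwrite(f"pics/{n}0.png",c["color"]); np.savez(f"pics/{n}0.npz",**c)
print(robot.get_obs())
E
```

```text
{'time': 0.1, 'q': array([ 1.13248399e+00,  5.28350662e-01,  1.43377355e+00, -6.94507440e-06,
        1.18143913e+00, -1.78484128e-01]), 'joint_velocities': array([-0.00211588, -0.00213966, -0.0038818 ,  0.00032041,  0.00182841,
       -0.00110472]), 'joint_torque': array([-5.65749542e-04, -4.40984344e+01, -1.77150285e+01,  6.34594518e-02,
        5.34219830e-02, -4.61208356e-05]), 'position': array([0.16026059, 0.60344479, 0.23868352]), 'tool_rot': array([ 1.29547597e-01,  9.91572715e-01, -9.39830937e-04, -2.96024352e-04]), 'ft_force': array([ 0.39215259, -0.59382893, -0.49646524]), 'moment': array([-0.02563851,  0.02869001,  0.00280052]), 'grip_force': 0.0, 'grip_width': 0.08730347839989246}
```

View pics/top0.png

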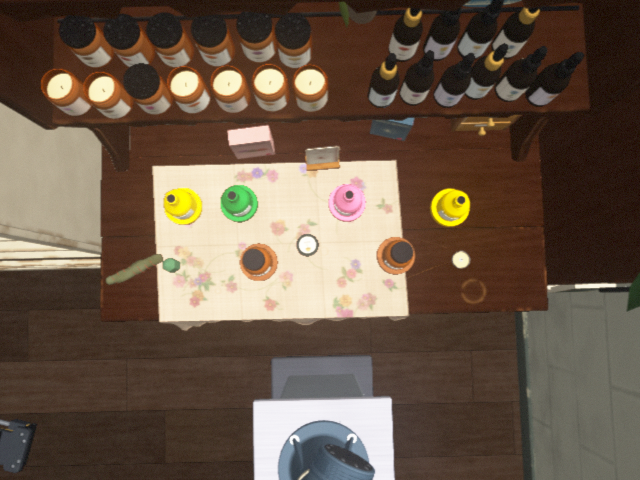

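View pics/scene0.png

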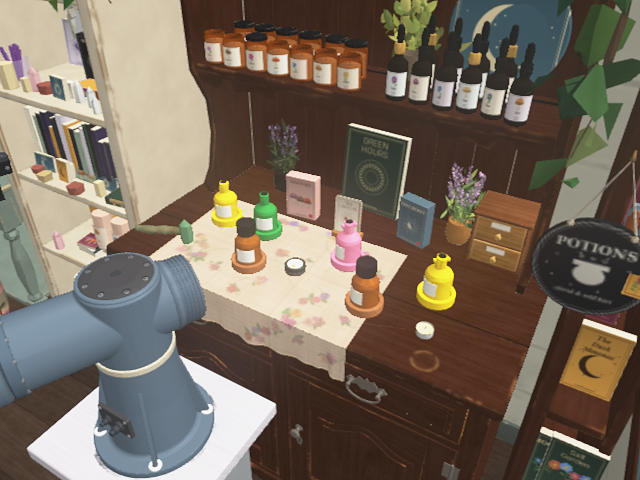

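Candidates: amber bottles with black caps at top-view pixels (256,262) and (400,254). The look-alikes are yellow (181,205), green (238,202), pink (347,200) and yellow (452,207), and there are amber jars up on the shelf. By the description I choose the left amber one at (256,262), with greater y. I'll check it in a crop and measure it.

Run:
```python
from h import *
c=np.load("pics/top0.npz"); 
im=c["color"][215:300,150:430]; cv2.imwrite("pics/crop1.png",cv2.resize(im,None,fx=2.8,fy=2.8,interpolation=cv2.INTER_CUBIC))
f=240/np.tan(np.radians(c["fov_y"]/2)); V,U=np.mgrid[0:480,0:640]; d=c["depth"]
P=np.stack([(U-c["cx"])*d/f,(V-c["cy"])*d/f,d,np.ones_like(d)],-1)@np.linalg.inv(c["view"]).T
print(P[245,256],P[262,256])
for u,v in((256,262),(400,254),(307,245),(172,264)):
    W=P[v-25:v+25,u-25:u+25].reshape(-1,4); zt=W[:,2].max()
    for lo,hi in((.122,.135),(.012,.026)):
        k=W[(W[:,2]>lo)&(W[:,2]<hi)]
        if len(k): print(u,v,"top",zt.round(3),lo,len(k),cv2.minEnclosingCircle(k[:,:2].astype(np.float32)),k[:,2].mean())
```

```text
[0.50974768 0.14407334 0.02437136 1.        ] [0.46420861 0.13316384 0.12735712 1.        ]
256 262 top 1.324 0.122 362 ((0.47057557106018066, 0.1404385268688202), 0.02323431894183159) 0.12762260104830905
256 262 top 1.324 0.012 377 ((0.47093895077705383, 0.14099471271038055), 0.043999578803777695) 0.021619332211425417
400 254 top 1.324 0.122 354 ((0.47824549674987793, -0.17747049033641815), 0.02314840257167816) 0.12745432110971097
400 254 top 1.324 0.012 355 ((0.47846338152885437, -0.17744587361812592), 0.044242579489946365) 0.02153695220031522
307 245 top 1.324 0.012 389 ((0.5078970789909363, 0.026699936017394066), 0.02664884738624096) 0.021435321149294424
172 264 top 1.324 0.012 165 ((0.4735395014286041, 0.36172816157341003), 0.03859516605734825) 0.017909697210072364
```

View pics/crop1.png

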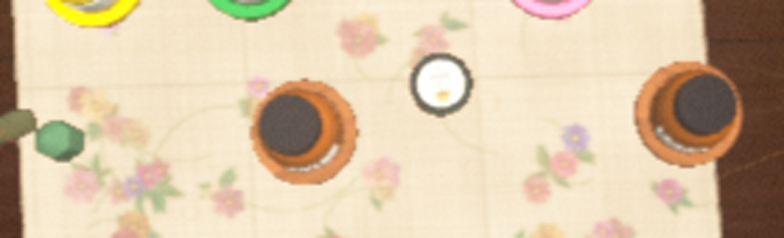

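The crop shows the choice clearly: amber bottle with a black cap at crop (290,125), clear of the tin, the crystal and the green and yellow look-alikes. The cap centre is about (0.471, 0.141), with its top at 0.127. From the TCP that is (-41.9, -36.7) cm in tool x, y, so I'm setting out.

```bash
python3 -c '
from h import *
c=np.load("pics/top0.npz")
for u,v in((235,196),(240,200),(180,197),(347,190),(350,200)): print(u,v,world(c,u,v).round(3))
'
python3 -m pendant '[{"jaw":1,"linear":[-2.6,-2.3,0],"twist":0},{"jaw":1,"linear":[-2.6,-2.3,0],"twist":0},{"jaw":1,"linear":[-2.6,-2.3,0],"twist":0},{"jaw":1,"linear":[-2.6,-2.3,0],"twist":0},{"jaw":1,"linear":[-2.6,-2.3,0],"twist":0},{"jaw":1,"linear":[-2.6,-2.3,0],"twist":0},{"jaw":1,"linear":[-2.6,-2.3,0],"twist":0},{"jaw":1,"linear":[-2.6,-2.3,0],"twist":0},{"jaw":1,"linear":[-2.6,-2.3,0],"twist":0},{"jaw":1,"linear":[-2.6,-2.3,0],"twist":0},{"jaw":1,"linear":[-2.6,-2.3,0],"twist":0},{"jaw":1,"linear":[-2.6,-2.3,0],"twist":0}]' 40
```

```text
235 196 [0.608 0.176 0.126]
240 200 [0.605 0.171 0.087]
180 197 [0.615 0.304 0.089]
347 190 [ 0.614 -0.065  0.129]
350 200 [ 0.593 -0.071  0.12 ]
time: 1.1
position: [0.3915, 0.2555, 0.2394]
tool_rot: [0.13, 0.992, -0.0, -0.0]
ft_force: [-0.2, 0.5, 0.4]
grip_width: 0.0871
grip_force: 0.0
```

```bash
python3 -m pendant '[{"jaw":1,"linear":[-2.6,-2.3,0],"twist":0},{"jaw":1,"linear":[-2.6,-2.3,0],"twist":0},{"jaw":1,"linear":[-2.6,-2.3,0],"twist":0},{"jaw":1,"linear":[-2.6,-2.2,1],"twist":0},{"jaw":1,"linear":[-0.1,0,2],"twist":0},{"jaw":1,"linear":[0,0,2],"twist":0},{"jaw":1,"linear":[0,0,1],"twist":0},{"jaw":1,"linear":[0,0,0],"twist":0},{"jaw":1,"linear":[0,0,0],"twist":0}]' 40
python3 - <<'E'
from h import *
for n in ("scene","top"):
    c=cams.camera(n); cv2.imwrite(f"pics/{n}1.png",c["color"])
    r=c["color"][190:300,190:320] if n=="scene" else c["color"][200:320,190:330]
    cv2.imwrite(f"pics/{n}1c.png",cv2.resize(r,None,fx=5,fy=5,interpolation=cv2.INTER_CUBIC))
o=robot.get_obs();print(o["position"],o["q"][5])
from scipy.spatial.transform import Rotation as R
d=R.from_quat(o["tool_rot"]).inv().apply(np.array([.4707,.1407,.1095])-o["position"])*100;print(d)
E
```

```text
time: 1.85
position: [0.4688, 0.1421, 0.179]
tool_rot: [0.13, 0.992, -0.0, -0.001]
ft_force: [0.8, -1.1, 0.3]
grip_width: 0.0872
grip_force: 0.0
[0.46967736 0.14241678 0.18015252] -1.2451238725617382
[-0.13465803 -0.14232578  7.06536125]
```

View pics/scene1c.png

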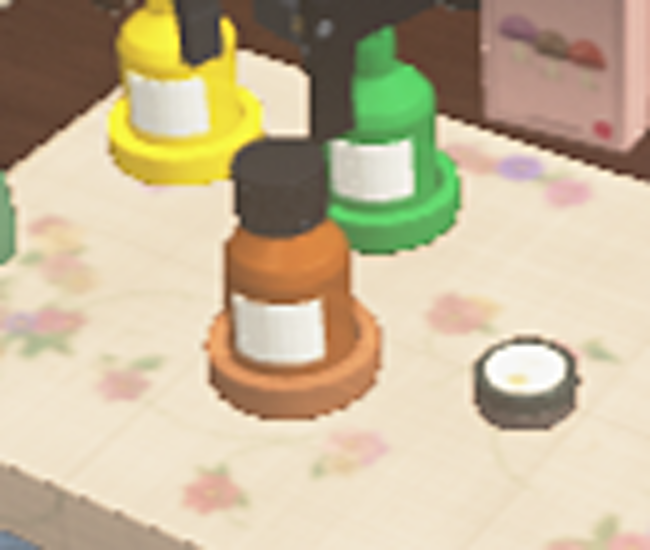

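The crop shows the fingers above and either side of the cap, which is at crop (280,185). The finger tips are at (200,50) and (330,120), both clear of the green bottle. I'm descending now.

```bash
python3 -m pendant '[{"jaw":1,"linear":[-0.15,-0.15,1.5],"twist":0},{"jaw":1,"linear":[0,0,1.5],"twist":0},{"jaw":1,"linear":[0,0,1.5],"twist":0},{"jaw":1,"linear":[0,0,1.5],"twist":0},{"jaw":1,"linear":[0,0,1],"twist":0},{"jaw":1,"linear":[0,0,0],"twist":0},{"jaw":1,"linear":[0,0,0],"twist":0},{"jaw":1,"linear":[0,0,0],"twist":0},{"jaw":1,"linear":[0,0,0],"twist":0}]' 40
python3 - <<'E'
from h import *
c=cams.camera("scene");r=c["color"][190:300,190:320]
cv2.imwrite("pics/s2c.png",cv2.resize(r,None,fx=5,fy=5,interpolation=cv2.INTER_CUBIC))
E
```

```text
time: 2.7
position: [0.4712, 0.1405, 0.1107]
tool_rot: [0.129, 0.992, 0.0, 0.001]
ft_force: [-0.9, 0.4, -0.4]
grip_width: 0.087
grip_force: 0.0
```

View pics/s2c.png

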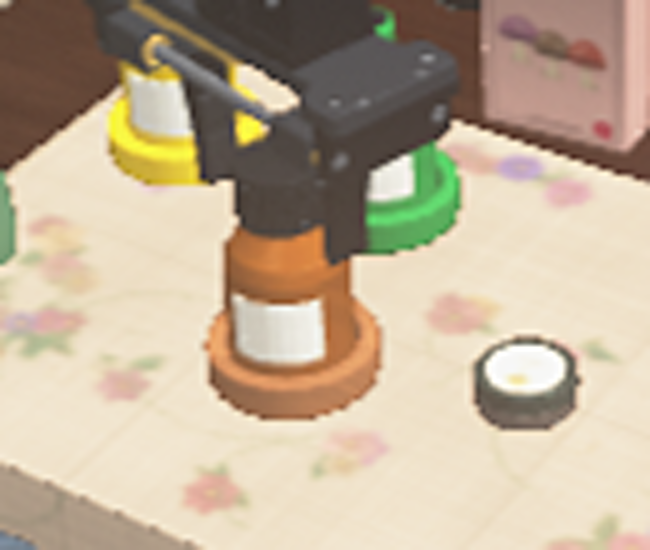

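The fingers straddle the cap evenly, with tips at crop (205,170) and (345,250) and the cap at (280,200). Closing the grip.

```bash
python3 -m pendant '[{"jaw":0.4,"linear":[0,0,0],"twist":0},{"jaw":0.4,"linear":[0,0,0],"twist":0},{"jaw":0.4,"linear":[0,0,0],"twist":0},{"jaw":0.4,"linear":[0,0,0],"twist":0},{"jaw":0.4,"linear":[0,0,0],"twist":0},{"jaw":0.4,"linear":[0,0,0],"twist":0}]' 40
```

```text
time: 3.25
position: [0.4703, 0.1403, 0.1095]
tool_rot: [0.13, 0.992, -0.0, -0.0]
ft_force: [-1.5, 0.3, 0.2]
grip_width: 0.0552
grip_force: 0.0
```

```bash
python3 -m pendant '[{"jaw":0.2,"linear":[0,0,0],"twist":0},{"jaw":0.2,"linear":[0,0,0],"twist":0},{"jaw":0.2,"linear":[0,0,0],"twist":0},{"jaw":0.2,"linear":[0,0,0],"twist":0},{"jaw":0.2,"linear":[0,0,0],"twist":0}]' 40; python3 -m pendant '[{"jaw":0.2,"linear":[0,0,0.1],"twist":0},{"jaw":0.2,"linear":[0,0,0.1],"twist":0},{"jaw":0.2,"linear":[0,0,0],"twist":0}]'
```

```text
time: 3.67
position: [0.4703, 0.1402, 0.1095]
tool_rot: [0.129, 0.992, -0.0, -0.0]
ft_force: [-0.3, -1.4, -1.2]
grip_width: 0.0451
grip_force: 40.0
time: 3.92
position: [0.4704, 0.1403, 0.1093]
tool_rot: [0.129, 0.992, -0.0, 0.0]
ft_force: [-3.7, -1.4, 15.7]
grip_width: 0.0452
grip_force: 40.0
```

That gives 15.7 N, so I hold it for half a second.

```bash
python3 -m pendant '[{"jaw":0.2,"linear":[0,0,0],"twist":0},{"jaw":0.2,"linear":[0,0,0],"twist":0},{"jaw":0.2,"linear":[0,0,0],"twist":0},{"jaw":0.2,"linear":[0,0,0],"twist":0}]';python3 -m pendant '[{"jaw":0.2,"linear":[0,0,0],"twist":0},{"jaw":0.2,"linear":[0,0,0],"twist":0},{"jaw":0.2,"linear":[0,0,0],"twist":0}]'; python3 -c '
from h import *
o=robot.get_obs();print(o["moment"],o["q"][5])'
```

```text
time: 4.25
position: [0.4704, 0.1403, 0.1093]
tool_rot: [0.129, 0.992, -0.0, 0.001]
ft_force: [-2.4, -2.6, 15.1]
grip_width: 0.0455
grip_force: 40.0
time: 4.5
position: [0.4704, 0.1403, 0.1094]
tool_rot: [0.129, 0.992, -0.0, 0.001]
ft_force: [-3.5, -2.2, 15.5]
grip_width: 0.0452
grip_force: 40.0
[-0.36483109  0.51798892  0.01119245] -1.2490457127759393
```

Pressed. Now I relieve the push and try about 9° anticlockwise (negative twist), watching the moment.

```bash
python3 -m pendant '[{"jaw":0.2,"linear":[0,0,-0.2],"twist":0},{"jaw":0.2,"linear":[0,0,0],"twist":0},{"jaw":0.2,"linear":[0,0,0],"twist":-3},{"jaw":0.2,"linear":[0,0,0],"twist":-3},{"jaw":0.2,"linear":[0,0,0],"twist":0}]'; python3 -c '
from h import *
o=robot.get_obs();print(o["moment"],o["q"][5])';python3 -m pendant '[{"jaw":0.2,"linear":[0,0,0],"twist":-3},{"jaw":0.2,"linear":[0,0,0],"twist":0},{"jaw":0.2,"linear":[0,0,0],"twist":0}]'; python3 -c '
from h import *
o=robot.get_obs();print(o["moment"],o["q"][5])'
```

```text
time: 4.92
position: [0.4703, 0.1405, 0.1095]
tool_rot: [0.077, 0.997, 0.0, -0.0]
ft_force: [-0.5, -1.7, 3.1]
grip_width: 0.045
grip_force: 40.0
[-0.01437078  0.05920633  0.05202931] -1.3546598873614573
time: 5.17
position: [0.4702, 0.1406, 0.1095]
tool_rot: [0.052, 0.999, 0.0, -0.0]
ft_force: [-1.2, 0.4, 2.7]
grip_width: 0.0453
grip_force: 40.0
[0.05957306 0.06879353 0.02846843] -1.4043787696470587
```

The moment is only about 0.03–0.05 N m, well under 0.3, after 9°, so anticlockwise loosens. I continue to about 70° in total.

```bash
python3 -m pendant '[{"jaw":0.2,"linear":[0,0,0],"twist":-5},{"jaw":0.2,"linear":[0,0,0],"twist":-5},{"jaw":0.2,"linear":[0,0,0],"twist":-5},{"jaw":0.2,"linear":[0,0,0],"twist":0}]'; python3 -c '
from h import *
o=robot.get_obs();print(o["moment"],o["q"][5])
c=cams.camera("scene");r=c["color"][190:300,190:320]
cv2.imwrite("pics/s3c.png",cv2.resize(r,None,fx=5,fy=5,interpolation=cv2.INTER_CUBIC))'
```

```text
time: 5.5
position: [0.47, 0.1405, 0.1095]
tool_rot: [-0.079, 0.997, 0.0, -0.0]
ft_force: [-1.4, -0.3, 2.6]
grip_width: 0.0454
grip_force: 40.0
[ 0.04299075  0.1482754  -0.00807611] -1.6678907744292726
```

View pics/s3c.png

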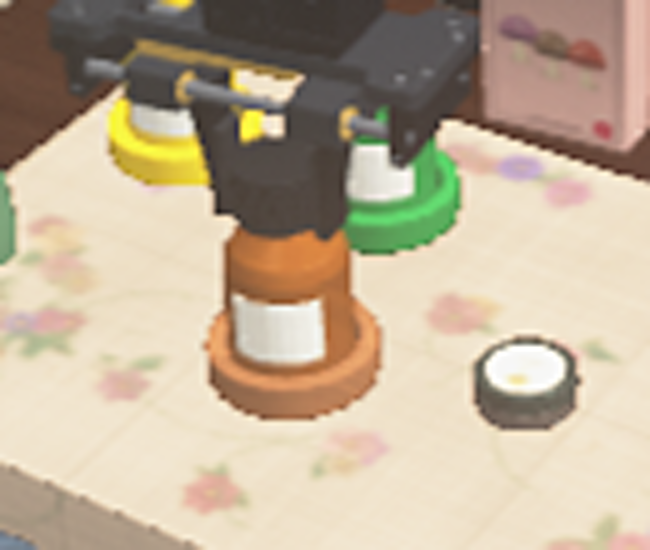

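After 24° the label still spans crop columns 232–327, unchanged, so the bottle stays put while the cap turns. Another 45° to go.

```bash
python3 -m pendant '[{"jaw":0.2,"linear":[0,0,0],"twist":-5},{"jaw":0.2,"linear":[0,0,0],"twist":-5},{"jaw":0.2,"linear":[0,0,0],"twist":-5},{"jaw":0.2,"linear":[0,0,0],"twist":-5},{"jaw":0.2,"linear":[0,0,0],"twist":-5},{"jaw":0.2,"linear":[0,0,0],"twist":-5},{"jaw":0.2,"linear":[0,0,0],"twist":-5},{"jaw":0.2,"linear":[0,0,0],"twist":-5},{"jaw":0.2,"linear":[0,0,0],"twist":-5},{"jaw":0.2,"linear":[0,0,0],"twist":0},{"jaw":0.2,"linear":[0,0,0],"twist":0},{"jaw":0.2,"linear":[0,0,0],"twist":0}]'; python3 -c '
from h import *
o=robot.get_obs();print(o["moment"],o["q"][5])'
```

```text
time: 6.55
position: [0.4704, 0.1404, 0.1095]
tool_rot: [-0.453, 0.891, -0.0, 0.0]
ft_force: [-0.4, -0.7, 0.9]
grip_width: 0.045
grip_force: 40.0
[ 0.06386123  0.13452315 -0.0075326 ] -2.4502045381985313
```

Turned 69° in total at low moment. Lifting gently first.

```bash
python3 -m pendant '[{"jaw":0.2,"linear":[0,0,-0.2],"twist":0},{"jaw":0.2,"linear":[0,0,-0.3],"twist":0},{"jaw":0.2,"linear":[0,0,0],"twist":0}]'; python3 -m pendant '[{"jaw":0.2,"linear":[0,0,-0.5],"twist":0},{"jaw":0.2,"linear":[0,0,-1],"twist":0},{"jaw":0.2,"linear":[0,0,0],"twist":0}]'
```

```text
time: 6.8
position: [0.4705, 0.1404, 0.1149]
tool_rot: [-0.454, 0.891, -0.0, 0.0]
ft_force: [0.1, 0.6, 0.3]
grip_width: 0.0455
grip_force: 40.0
time: 7.05
position: [0.4713, 0.1405, 0.1309]
tool_rot: [-0.455, 0.891, -0.001, 0.001]
ft_force: [0.1, -0.2, -0.1]
grip_width: 0.0454
grip_force: 40.0
```

```bash
python3 -m pendant '[{"jaw":0.2,"linear":[0,0,-1],"twist":0},{"jaw":0.2,"linear":[0,0,-1],"twist":0},{"jaw":0.2,"linear":[0,0,-1],"twist":0},{"jaw":0.2,"linear":[0,0,-1],"twist":0},{"jaw":0.2,"linear":[0,0,-1],"twist":0},{"jaw":0.2,"linear":[0,0,-1],"twist":0},{"jaw":0.2,"linear":[0,0,-1],"twist":0},{"jaw":0.2,"linear":[0,0,0],"twist":0},{"jaw":0.2,"linear":[0,0,0],"twist":0},{"jaw":0.2,"linear":[0,0,0],"twist":0},{"jaw":0.2,"linear":[0,0,0],"twist":0},{"jaw":0.2,"linear":[0,0,0],"twist":0}]'
python3 -c '
from h import *
c=cams.camera("scene");r=c["color"][170:280,190:320]
cv2.imwrite("pics/s4c.png",cv2.resize(r,None,fx=5,fy=5,interpolation=cv2.INTER_CUBIC))'
```

```text
time: 8.05
position: [0.4699, 0.1403, 0.1988]
tool_rot: [-0.455, 0.891, 0.0, -0.001]
ft_force: [-0.7, -0.0, -1.1]
grip_width: 0.0452
grip_force: 40.0
```

View pics/s4c.png

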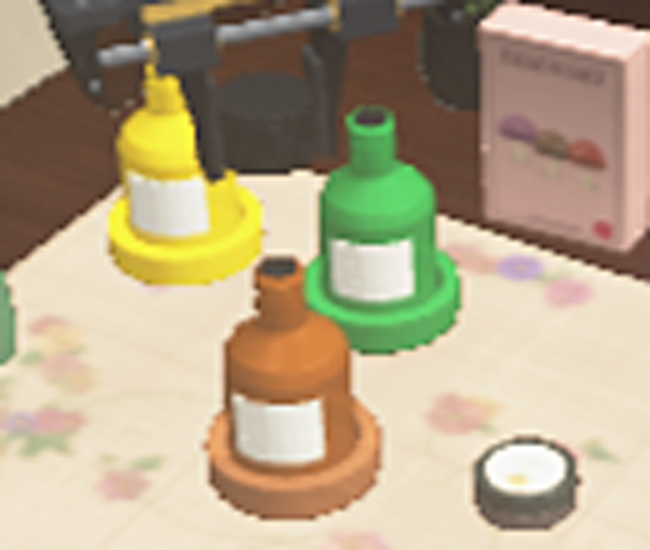

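The open neck is at crop (278,265) and the cap is held level in the fingers at (262,120). The label hasn't moved.

```bash
python3 -c '
from rig import robot
print(robot.hand_in())'
```

```text
the job is handed in; nothing more can be done
None
```

The job is handed in: I pressed the left bottle's cap down at about 15 N for roughly 0.6 s, unscrewed it anticlockwise by 69° (an ordinary thread; the bottle did not turn), and it is held level about 9 cm above its seated height over the open bottle; the hand-in returned no verdict.

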